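# Dip test at the sample table

## Task

At the rapid-test table one sample tube in the slanted rack has a ring-shaped dip cap that is not pushed down all the way. First press that cap fully home, then take the test stick from its rest, put its round tip in through the hole of the cap until the stick's collar stops on the cap, leave it there for three seconds and draw it straight out. Finish still holding the stick in the gripper, at rest, level and with its result window facing up for reading, about 20 cm above the table; leave the two cassettes and the small bottle where they are.

Things in the scene. Friction and masses are not known exactly. Their poses are not given: they have to be found in the camera images.
- dip_cap (a joint): how far the dip cap is pressed down on its tube, m along the tube's axis: 0 = as high as it can stand, 0.006 = fully home on the tube. It starts 4.5 to 6 mm too high. A tight push fit: it stays where it is left, and moves under about 8 to 10 N along the axis; at home it stops dead.
- dip_cap_port (a point): centre of the dip cap's flat top, moving with the cap, about 93 mm up. z = out of the hole along the tube's axis, which leans 30 deg from vertical to the rack's -x (robot) side; y = along the row of tubes. White ring cap 32 mm wide, 14 high; round hole on its axis: 16 mm wide at the top, 12 from 5 mm down; below the cap the tube is empty, 24 wide, to over 70 mm down. The only cap with a hole.
- dip_tube: the white plastic tube under the dip cap, 27 mm across and 85 mm long, fixed in the rack. Its origin is the origin of the rack moved along the row (y) to this tube's place; axes as the rack's. In this frame the tube's axis runs from (45, 0, 14) mm at its foot in the direction (-0.5, 0, 0.866).
- tube_rack: aluminium slanted rack, 120 mm deep and 200 mm wide, fixed to the table, about 75 mm high; three tubes in a row along its y at -58, 0 and +58 mm, all leaning 30 degrees towards its -x side (where the robot is). Origin on the table, nearly below the tubes' caps.
- closed_tube_a: a bystander in the rack, fixed: the same white tube closed with a solid screw cap 32 mm across, top about as high as the dip cap's. Origin and axes as for dip_tube.
- closed_tube_b: as closed_tube_a, the other one.
- test_stick: white dip-test stick, 30 g. Origin: centre of its handle, on its axis; x to the tip, z out of the face with the result window (front half of the handle). Handle x -45 to 45, 18 mm wide (y), 11 thick (z); round collar 26 mm across at x 45 to 49; then a round-ended stem 7 mm across to x = 109. Starts level on its rest, window up, axis 29.5 mm above the table, tip away from the robot.
- stick_collar (a point): centre of the collar's front face (x = 49 mm on the stick); axes as the stick's.
- stick_tip (a point): the end of the stick's tip (x = 109 mm on the stick); axes as the stick's.
- stick_rest: grey rest, fixed: base plate 150 x 44 x 4 mm (x -53 to 97) and two saddles 8 mm thick: under the handle's rear at x = -36 (31 mm wide, up to 29 high) and under the stem at x = 78 (20 wide, up to 32 high). The handle is free between x = -32 and 45. Origin on the table below the stick's origin, x as the stick's.
- cassette_a: bystander: loose flat white test cassette, 70 x 20 x 4.5 mm, origin at the centre of its underside.
- cassette_b: bystander: as cassette_a, the other one.
- buffer_bottle: bystander: loose small white bottle, 32 mm across, 75 mm high, standing; origin at the centre of its underside.
Not all that is in view belongs to the job. What is shaped like the test_stick but green, pink or red is not meant.

How it is judged:
On the way, in this order (a step that is already met when the one before it is completed fails the run):
1. the dip cap is pressed fully home (value of joint dip_cap above 0.0048 m), for 0.2 s.
2. the stick's tip is in the dip cap's hole, in line with the tube, its collar resting on the cap, for two seconds (z of stick_collar in the frame of dip_cap_port below 0.003 m and distance between stick_collar and dip_cap_port below 0.006 m and angle between the x axis of test_stick and the z axis of dip_cap_port, either way round below 0.14 rad), for 2 s.
3. the stick is drawn right out of the cap (z of stick_tip in the frame of dip_cap_port above 0.01 m), for 0.1 s.
At the end, for the whole second after the job is handed in: the stick is held by the fingers (over 1 N), at rest (under 20 mm/s), level with its window up (window face within 0.17 rad of straight up), its middle 0.15 to 0.30 m above the table so that nothing else carries it, and the dip cap is still home (within 1.5 mm) (angle between test_stick's own z axis and vertical below 0.17 rad and height (world z) of test_stick between 0.15 and 0.3 m and contact force between test_stick and the fingers above 1 N and linear speed of test_stick below 0.02 m/s and value of joint dip_cap above 0.0045 m); the arm keeps its last pose, push and grip.
It fails at once if a bystander was pushed more than 2 cm: cassettes or bottle (distance of any of cassette_a, cassette_b, buffer_bottle from where it was at the start of the episode above 0.02 m).
It also fails if it takes over 69 s, if anything falls off the work surface, if the arm or the gripper's body presses on something with over 40 N, if the wrist force passes 120 N, or if a joint passes its speed limit or range.

## Robot

A 7-joint arm with a two-finger parallel gripper is mounted at the origin on the work surface. World frame = base frame: x ahead of the robot, y to its left, z up, the work surface at z = 0. Lengths are in m, angles in rad, forces in N, time in s.
With the tool pointing down it reaches from about 0.425 to 0.925 m from the base axis. Payload 6.8 kg.
Tool frame: the origin (TCP) lies on the centre line of the jaws, within the pads' length; the fingertips stand 14 mm ahead of it and the grasp point (between the pads) lies 5 mm behind it (r.nose_length is the distance from the TCP to the fingertips, in m); z points along the fingers, y is the direction in which the jaws open and shut (so a half turn about z gives the same grasp; the last joint's range is limited). The gripper opens to 85 mm and grips with 20 to 120 N. Pads are 22 mm wide; open, the fingers measure 114 mm over their backs; the gripper's body (76 mm by 85 mm) begins 54 mm behind the grasp point. The pads swing forward as they close: fully open they stand 13 mm farther back than shut.
Start: joints at [-0.108, 0.477, 0.022, 1.555, -0.011, 1.109, -0.083], TCP at [0.675, 0, 0.245] pointing down, gripper open.
Joint ranges: [-2.96, 2.96], [-0.34, 2.1], [-1.41, 1.46], [0.24, 2.44], [-1.37, 4.51], [0.17, 1.92], [-2.96, 2.96]. Speed limits (rad/s): [2.39, 2.39, 3.14, 3.14, 3.14, 3.14, 3.14].

## Interface

Orientations are given as a rotation vector (axis times angle).
In Python, from bench import r, imaging, look_for, outline_of gives the robot as it stands. The module is installed in compiled form; this text tells all that it offers.
- The arm moves only by the tool carry_out, never from a script. Its arguments are lists of equal length, an entry for each row: "offset": the shift along the tool's x, y, z as a fraction of full scale, a list of three; "turn": the turn, a rotation vector about the tool's x, y, z as a fraction of full scale, a list of three. A call has 1 to 8 rows; each row is the pose to reach, as a shift and turn from the pose commanded when the call began, along the tool's axes at that moment; what a row does not reach only later rows make up. Full scale, the value 1, is 0.5 m for a shift and 1.5 rad for a turn. A row lasts 1/10 s, in which the tool goes at most 50 mm and 8.59 degrees, less where a joint would pass 70% of its speed; a pose out of reach is approached as far as the arm can. A call with a number of a shift or a turn outside -1 to 1 is refused whole. A call with a gripper value outside its range is refused whole. "hand" is the closure, from 0 (fully open) to 1 (shut), set as the call begins (left out, the last holds). The fingers move at their own pace and stop on an object; "force" is the grip in N (left out, the last holds). Time passes only in rows, so rows that repeat a pose let the fingers close. It gives the time, the measured TCP pose, the force and the opening at its end, in the units of the state.
- r.get_obs(): the state, without advancing time (a new reading comes with each control period).
- imaging.grab_frame(name): name is "scene" or "side" or "wrist"; returns a dict with "pixels" (420x560x3 uint8, red, green, blue), "fx", "fy", "cx", "cy" (pixels), "k1" (the pictures are not rectified: a ray, as slopes to the right and down, at radius r is drawn at 1 + k1 r^2 times it, then the intrinsics apply), "R" (3x3) and "t" (3): a world point X has camera coordinates R X + t. Camera axes: x right, y down, z forward; pixel columns grow to the right and rows downward; lengths in m; the calibration is good to about 2 mm. A picture is of the moment at which its call begins. There is no depth.
- r.hand_in(): hands the job in, once; it reports no verdict.
Trained networks look in the newest picture that a camera, given by its name, has taken for a name from the list of things; names that differ only in an ending like _2 or _b are one class to them, and where a whole thing is asked for, a point or a joint stands for the part that bears it (a point fixed in the world has none). Each returns a list of dicts, best first, with "score" (0 to 1); they miss things now and then, are a little off and sometimes report something else, mostly with a low value. They report only what shows in the picture. A call takes as long as a camera call. They do not tell look-alikes from the thing itself.
- look_for(query, camera): "xyz" ([x, y, z] in m, in the coordinates of the camera as it stood for that picture, good to about 4 mm: the middle of the surface that is visible of it).
- outline_of(query, camera): "region" (420x560 bool, what is visible of it).
The state is a dict: "clock": time; "joints": joint angles; "qvel": joint speeds; "tau": joint torques, N m; "tcp_pos": TCP position; "orientation": TCP orientation; "contact_force": force on the tool from outside, world axes, zero at the start; "moment": the same for the moment, N m; "grip_width": finger opening in m.
Only numpy, scipy, OpenCV 4.12 (cv2) and the standard library are available. Lean on these libraries where they do the work, as an engineer would, in place of code of your own. Each camera call takes 0.05 s, during which the arm holds its last target. There are 200 camera calls.

## Working session

There is one attempt and no reset: what is moved stays moved. The work goes in short steps, Python scripts to look and compute and a tool call to move; the robot and the scene stay as the last step left them, time stands still between calls to the robot, and variables do not carry over. Pictures are saved under pics/ and viewed, about 8 in all and at most 12, crops included, and the job is handed in when it is done.

Besides the shell and the picture viewer there is one more tool, called after "Request:" as a command line: name --argument value ..., lists and objects as JSON in quotes. carry_out: Moves the arm, as the interface text tells. Shift numbers are shares of 0.5 m and turn numbers shares of 1.5 rad, none past 1 either way. Its arguments: {"type":"object","properties":{"offset":{"type":"array","items":{"type":"array","items":{"type":"number","minimum":-1,"maximum":1}}},"turn":{"type":"array","items":{"type":"array","items":{"type":"number","minimum":-1,"maximum":1}}},"hand":{"type":"number"},"force":{"type":"number"}},"required":["offset","turn"]}

```bash
mkdir -p pics; cat > h.py <<'E'
import numpy as np, cv2
from bench import r, imaging, look_for, outline_of
from scipy.spatial.transform import Rotation as Ro
def grab(n,save=None):
    f=imaging.grab_frame(n); f['R']=np.array(f['R']);f['t']=np.array(f['t'])
    if save: cv2.imwrite('pics/'+save,f['pixels'][:,:,::-1])
    return f
def w(f,x): return f['R'].T@(np.array(x)-f['t'])
def proj(f,X):
    c=np.atleast_2d(X)@f['R'].T+f['t']; s=c[:,:2]/c[:,2:]; s=s*(1+f['k1']*(s**2).sum(1,keepdims=True))
    return s*[f['fx'],f['fy']]+[f['cx'],f['cy']]
def ray(f,u,v):
    d=np.array([(u-f['cx'])/f['fx'],(v-f['cy'])/f['fy']]); s=d.copy()
    for _ in range(20): s=d/(1+f['k1']*(s@s))
    return -f['R'].T@f['t'], f['R'].T@np.array([s[0],s[1],1])
def onz(f,u,v,z):
    o,d=ray(f,u,v); return o+d*(z-o[2])/d[2]
def rel(P,Rt):
    """shift/turn fractions from current pose (measured) to target P, rotation matrix Rt"""
    o=r.get_obs(); R0=Ro.from_rotvec(o['orientation']); 
    print('off',np.round(R0.inv().apply(np.array(P)-o['tcp_pos'])/.5,4),'turn',np.round((R0.inv()*Ro.from_matrix(Rt)).as_rotvec()/1.5,4))
E
python3 - <<'E'
from h import *
np.set_printoptions(precision=4,suppress=True)
o=r.get_obs();print(o,r.nose_length)
for n in ['scene','side','wrist']:
    f=grab(n,n+'0.png'); print(n,w(f,[0,0,0]),f['R'][2],f['fx'],f['k1'])
    for q in ['dip_cap','tube_rack','test_stick','stick_rest','closed_tube_a','cassette_a','buffer_bottle']:
        for d in look_for(q,n)[:4]: print(q,round(d['score'],2),w(f,d['xyz']))
E
cd pics; python3 -c "
import cv2;import numpy as np
cv2.imwrite('s0.png',cv2.resize(np.vstack([cv2.imread('scene0.png'),cv2.imread('side0.png')]),None,fx=.71,fy=.71)) "
```

```text
{'clock': 0.0, 'joints': array([-0.1081,  0.4778,  0.0223,  1.5565, -0.0115,  1.1093, -0.0831]), 'qvel': array([-0.0007, -0.    , -0.0013,  0.0007, -0.0023, -0.0011,  0.0009]), 'tau': array([ -0.0005, -59.6444,   1.6077, -28.1195,   0.0124,   0.0094,
         0.    ]), 'tcp_pos': array([ 0.6744, -0.    ,  0.2443]), 'orientation': array([-2.2205, -2.2206,  0.0022]), 'contact_force': array([-0.1065, -0.034 , -0.2751]), 'moment': array([-0.0114,  0.0001, -0.0336]), 'grip_width': 0.08500167301192624} 0.014
scene [1.2181 0.101  1.0301] [-0.5545 -0.0558 -0.8303] 465.71560799591913 0.05596093145755325
dip_cap 0.62 [ 0.5824 -0.1858  0.0911]
dip_cap 0.39 [ 0.5884 -0.1866  0.0813]
tube_rack 0.62 [ 0.6175 -0.1913  0.0282]
test_stick 0.77 [0.557  0.1893 0.0381]
test_stick 0.74 [0.5659 0.3175 0.0108]
test_stick 0.69 [0.3759 0.1917 0.0156]
test_stick 0.49 [ 0.6173 -0.1893  0.0274]
stick_rest 0.66 [ 0.5865 -0.185   0.0789]
stick_rest 0.59 [0.5746 0.1829 0.0064]
closed_tube_a 0.93 [ 0.5875 -0.2498  0.0716]
closed_tube_a 0.69 [ 0.7004 -0.0034  0.0458]
closed_tube_a 0.52 [ 0.5905 -0.1291  0.0751]
cass
[... 463 characters left out ...]
 0.72 [ 0.5696 -0.2344  0.0899]
closed_tube_a 0.56 [ 0.5788 -0.1213  0.0877]
cassette_a 0.69 [0.7814 0.166  0.007 ]
cassette_a 0.62 [ 0.3954 -0.0246  0.0054]
cassette_a 0.59 [0.545  0.1989 0.0331]
buffer_bottle 0.68 [0.6817 0.0036 0.0428]
wrist [0.6736 0.0844 0.3755] [-0.0003 -0.3232 -0.9463] 343.37734262428773 -0.07291225062290367
dip_cap 0.77 [ 0.5708 -0.1764  0.0908]
dip_cap 0.24 [0.6833 0.0068 0.0529]
tube_rack 0.84 [ 0.6154 -0.1377  0.0429]
stick_rest 0.9 [0.5943 0.1696 0.0058]
closed_tube_a 0.91 [ 0.5948 -0.1277  0.0805]
closed_tube_a 0.85 [ 0.5853 -0.2344  0.0731]
cassette_a 0.86 [ 0.3931 -0.0227  0.0036]
cassette_a 0.78 [0.7674 0.1635 0.0071]
buffer_bottle 0.88 [0.6832 0.0074 0.0534]
```

View pics/s0.png

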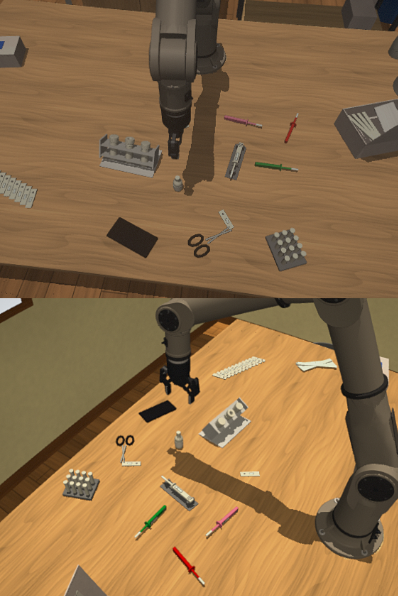

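View pics/wrist0.png

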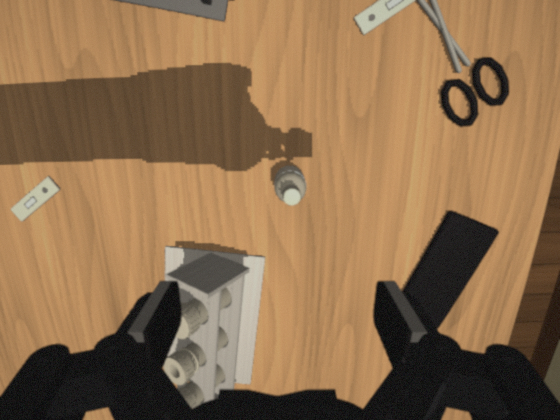

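The wrist view shows the rack at lower left. The ring cap with its hole is the middle tube, at about (178,370). The bottle is at (290,185) and cassettes are at (35,200) and (385,15). In the scene strip, the white stick on its grey rest is at (235,160). Next I'll move to a tilted standoff above the dip cap.

```bash
python3 - <<'E'
from h import *
z=np.array([.5,0,-.866]);y=np.array([0,-1,0]);Rt=np.c_[np.cross(y,z),y,z]
rel([.515,-.18,.21],Rt)
E
```

```text
off [-0.36   -0.32    0.0706] turn [-0.2736  0.2736  1.021 ]
```

Request:
carry_out --offset '[[-0.09, -0.08, 0], [-0.18, -0.16, 0.02], [-0.27, -0.24, 0.04], [-0.36, -0.32, 0.07], [-0.36, -0.32, 0.07], [-0.36, -0.32, 0.07], [-0.36, -0.32, 0.07], [-0.36, -0.32, 0.07]]' --turn '[[-0.02, 0.02, 0.08], [-0.04, 0.04, 0.16], [-0.07, 0.07, 0.25], [-0.09, 0.09, 0.34], [-0.12, 0.12, 0.43], [-0.14, 0.14, 0.52], [-0.16, 0.16, 0.61], [-0.18, 0.18, 0.68]]' --hand 1 --force 60

```text
clock: 2.0
tcp_pos: [0.5147, -0.1808, 0.2106]
orientation: [2.98, 0.812, 0.574]
contact_force: [0.7, 0.2, 0.2]
grip_width: 0.0002
```

```bash
python3 - <<'E'
from h import *
z=np.array([.5,0,-.866]);y=np.array([0,-1,0]);Rt=np.c_[np.cross(y,z),y,z]
rel([.515,-.18,.21],Rt);print(r.get_obs()['joints'])
E
```

```text
off [ 0.0008 -0.0011  0.0015] turn [-0.0901  0.0934  0.337 ]
[ 0.20332202  0.18705884  0.1547391   2.12298951 -0.44780853  0.57475562
 -0.34119545]
```

Request:
carry_out --offset '[[0, 0, 0], [0, 0, 0], [0, 0, 0], [0, 0, 0], [0, 0, 0], [0, 0, 0]]' --turn '[[-0.02, 0.02, 0.08], [-0.05, 0.05, 0.17], [-0.07, 0.07, 0.25], [-0.09, 0.093, 0.337], [-0.09, 0.093, 0.337], [-0.09, 0.093, 0.337]]'

```text
clock: 2.6
tcp_pos: [0.5152, -0.1798, 0.2106]
orientation: [-3.035, -0.017, -0.809]
contact_force: [0.5, 0.3, 1.4]
grip_width: 0.0004
```

```bash
python3 - <<'E'
from h import *
np.set_printoptions(precision=4,suppress=True)
f=grab('wrist','wrist1.png');print(r.get_obs()['joints'])
for q in ['dip_cap','closed_tube_a','tube_rack']:
    for d in look_for(q,'wrist')[:3]: print(q,round(d['score'],2),w(f,d['xyz']), proj(f,w(f,d['xyz'])))
E
```

```text
[ 0.1481  0.1281  0.1764  2.2568 -0.6211  0.3145 -0.6915]
dip_cap 0.7 [ 0.5687 -0.1841  0.0932] [[284.0353 221.0125]]
closed_tube_a 0.59 [ 0.5763 -0.1296  0.088 ] [[217.7572 212.3385]]
tube_rack 0.89 [ 0.5815 -0.1891  0.0537] [[288.5263 214.6468]]
tube_rack 0.69 [ 0.5716 -0.1874  0.0927] [[288.1    217.6391]]
tube_rack 0.4 [0.767  0.1581 0.0045] [[ 8.8038 72.9509]]
```

View pics/wrist1.png

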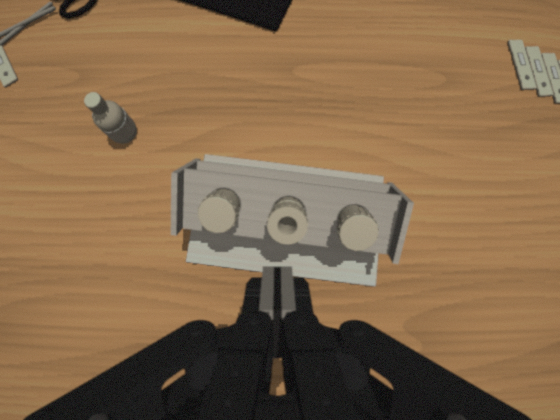

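The wrist view now shows all three caps: closed ones at (218,211) and (357,228), and the dip cap's hole at (288,224).

```bash
python3 - <<'E'
from h import *
np.set_printoptions(precision=4,suppress=True)
f=grab('wrist')
g=cv2.cvtColor(f['pixels'],cv2.COLOR_RGB2GRAY)
c=cv2.resize(f['pixels'][180:260,170:410,::-1],None,fx=3.3,fy=3.3,interpolation=cv2.INTER_CUBIC);cv2.imwrite('pics/c1.png',c)
for uv in [(218,211),(288,223),(357.5,228)]: print(onz(f,*uv,.095))
E
```

```text
[ 0.5765 -0.1315  0.095 ]
[ 0.5672 -0.1878  0.095 ]
[ 0.5636 -0.2434  0.095 ]
```

View pics/c1.png

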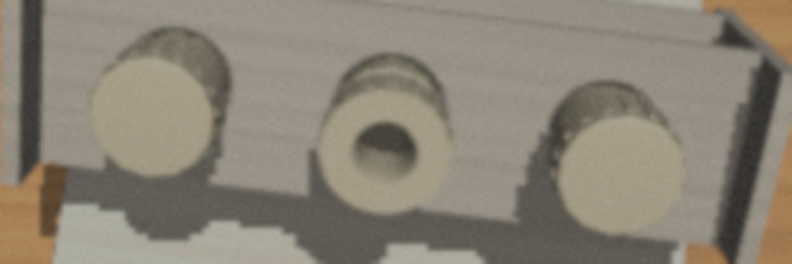

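```bash
python3 - <<'E'
from h import *
np.set_printoptions(precision=4,suppress=True)
f=grab('wrist')
for z in (.09,.095,.1):
  a,b,c=[onz(f,*uv,z) for uv in [(216.1,215.5),(286.7,225.8),(358.5,233.3)]]
  print(z,a,b,c,np.linalg.norm(a-c),np.arctan2(-(a-c)[0],(a-c)[1])*57.3)
yaw=np.arctan2(-(a-c)[0],(a-c)[1]); ca,sa=np.cos(yaw),np.sin(yaw)
p=onz(f,286.7,225.8,.097)
z=np.array([.5*ca,.5*sa,-.866]);y=np.array([sa,-ca,0]);Rt=np.c_[np.cross(y,z),y,z]
print(p);rel(p-z*.034,Rt)   # tips 20 mm off
# side/scene check
for n,uv in []: pass
s=grab('scene');print(proj(s,p)); sd=grab('side'); print(proj(sd,p))
def crop(F,X,h=30):
    u,v=proj(F,X)[0]; i,j=int(u),int(v); q=F['pixels'][j-h:j+h,i-h:i+h,::-1]; q=cv2.resize(q,(400,400),interpolation=cv2.INTER_CUBIC)
    k=((np.array([u,v])-[i-h,j-h]+.5)*400/(2*h)).astype(int); cv2.circle(q,tuple(int(t) for t in k),2,(0,0,255),-1); return q
cv2.imwrite('pics/c2.png',np.hstack([crop(s,p),crop(sd,p)]))
E
```

```text
0.09 [ 0.5737 -0.1292  0.09  ] [ 0.5656 -0.1869  0.09  ] [ 0.5599 -0.2452  0.09  ] 0.11680452592720862 -6.770891830846282
0.095 [ 0.5727 -0.1301  0.095 ] [ 0.5648 -0.1868  0.095 ] [ 0.5592 -0.244   0.095 ] 0.11468240443050169 -6.770891830846328
0.1 [ 0.5718 -0.131   0.1   ] [ 0.5641 -0.1866  0.1   ] [ 0.5585 -0.2428  0.1   ] 0.11256028293379476 -6.770891830846321
[ 0.5645 -0.1867  0.097 ]
off [-0.0277  0.0091  0.1779] turn [-0.0407  0.0013  0.0731]
[[183.4656 193.2242]]
[[325.5843 161.4737]]
```

View pics/c2.png

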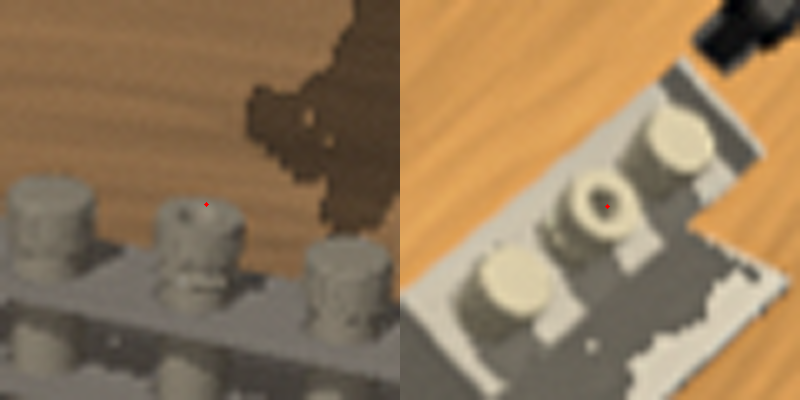

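Request:
carry_out --offset '[[-0.028, 0.009, 0.05], [-0.028, 0.009, 0.1], [-0.028, 0.009, 0.14], [-0.028, 0.009, 0.178], [-0.028, 0.009, 0.178], [-0.028, 0.009, 0.178]]' --turn '[[-0.041, 0.0013, 0.073], [-0.041, 0.0013, 0.073], [-0.041, 0.0013, 0.073], [-0.041, 0.0013, 0.073], [-0.041, 0.0013, 0.073], [-0.041, 0.0013, 0.073]]'

```text
clock: 3.6
tcp_pos: [0.5483, -0.1849, 0.1284]
orientation: [3.005, -0.174, 0.792]
contact_force: [-0.6, 0.3, 0.1]
grip_width: -0.0
```

```bash
python3 - <<'E'
from h import *
np.set_printoptions(precision=4,suppress=True)
yaw=np.radians(-6.8);ca,sa=np.cos(yaw),np.sin(yaw)
z=np.array([.5*ca,.5*sa,-.866]);y=np.array([sa,-ca,0]);Rt=np.c_[np.cross(y,z),y,z]
p=np.array([.565,-.1875,.0965]); rel(p-z*.014,Rt)
f=grab('wrist','wrist2.png'); q=cv2.resize(f['pixels'][130:330,180:400,::-1],None,fx=2.5,fy=2.5);cv2.imwrite('pics/c3.png',q)
E
```

```text
off [-0.0023  0.0012  0.0442] turn [-0.0011  0.0055  0.0015]
```

View pics/c3.png

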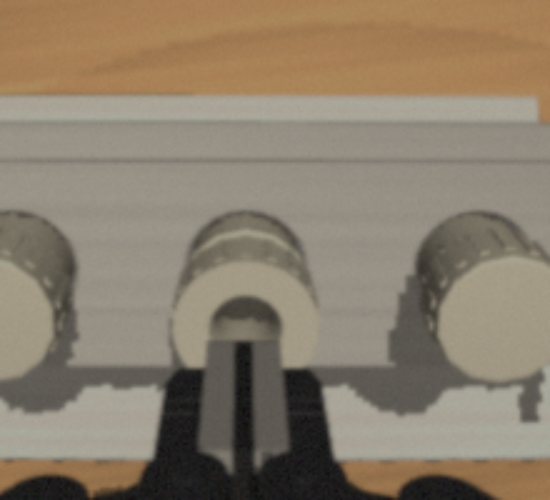

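The fingers are in line with the cap and the rack is square in view, so the yaw is right. The hole is just ahead of the fingertips, at crop (246,315). Pressing now.

Request:
carry_out --offset '[[-0.002, 0.002, 0.02], [-0.002, 0.002, 0.034], [-0.002, 0.002, 0.039], [-0.002, 0.002, 0.044], [-0.002, 0.002, 0.047], [-0.002, 0.002, 0.05], [-0.002, 0.002, 0.05]]' --turn '[[0, 0.005, 0], [0, 0.005, 0], [0, 0.005, 0], [0, 0.005, 0], [0, 0.005, 0], [0, 0.005, 0], [0, 0.005, 0]]'

```text
clock: 4.35
tcp_pos: [0.5626, -0.1902, 0.1171]
orientation: [3.013, -0.177, 0.783]
contact_force: [0.1, 1.4, 0.3]
grip_width: -0.0002
```

```bash
python3 - <<'E'
from h import *
np.set_printoptions(precision=4,suppress=True)
o=r.get_obs();print(o['joints'],o['tcp_pos'],o['contact_force'],o['qvel'])
yaw=np.radians(-6.8);ca,sa=np.cos(yaw),np.sin(yaw)
z=np.array([.5*ca,.5*sa,-.866]);y=np.array([sa,-ca,0]);Rt=np.c_[np.cross(y,z),y,z]
p=np.array([.565,-.1875,.0965]); rel(p-z*.014,Rt)
E
```

```text
[ 0.0508  0.3754  0.2502  2.2353 -1.366   0.1698 -0.1069] [ 0.5626 -0.1902  0.1171] [0.1184 1.3814 0.3412] [-0.0028 -0.0027  0.0037  0.0035  0.0007  0.0001  0.0025]
off [-0.0168 -0.0058  0.01  ] turn [-0.0043  0.0105 -0.0001]
```

```bash
cat > fk.py <<'E'
from h import *
from scipy.optimize import least_squares
D=[([-0.1081,0.4778,0.0223,1.5565,-0.0115,1.1093,-0.0831],[.6744,0,.2443],[-2.2205,-2.2206,.0022]),
([0.20332,0.18706,0.15474,2.12299,-0.44781,0.57476,-0.34120],[.5147,-.1808,.2106],[2.98,.812,.574]),
([0.1481,0.1281,0.1764,2.2568,-0.6211,0.3145,-0.6915],[.5152,-.1798,.2106],[-3.035,-.017,-.809]),
([0.0508,0.3754,0.2502,2.2353,-1.366,0.1698,-0.1069],[.5626,-.1902,.1171],[3.013,-.177,.783])]
E
python3 - <<'E'
from fk import *
import itertools
np.set_printoptions(precision=3,suppress=True)
best=[]
ax='zyzyzyz'
for s in itertools.product([1,-1],repeat=4):   # signs of 1,3,5,7; pitch signs +
    sg=[s[0],1,s[1],1,s[2],1,s[3]]
    C=[]
    for q,p,o in D:
        R=Ro.identity()
        for a,g,qi in zip(ax,sg,q): R=R*Ro.from_euler(a,g*qi)
        C.append(R.inv()*Ro.from_rotvec(o))
    m=Ro.concatenate(C).mean(); best.append((max((m.inv()*c).magnitude() for c in C),s,m.as_euler('zyz')))
best.sort(key=lambda b:b[0]); print(best[:3])
E
```

```text
[(0.000836484557220577, (-1, -1, -1, -1), array([1.49, 0.  , 0.08])), (0.26233245082945045, (-1, 1, -1, -1), array([-1.565,  0.187, -2.92 ])), (0.3547177649518221, (1, -1, -1, -1), array([-1.621,  0.085, -2.963]))]
```

```bash
cat >> fk.py <<'E'
def Rs(q):
    R=Ro.identity();L=[R]
    for a,g,qi in zip('zyzyzyz',[-1,1]*3+[-1],q): R=R*Ro.from_euler(a,g*qi);L.append(R)
    return [x.as_matrix() for x in L]
def row(q,cols):
    L=Rs(q); return np.stack([L[i][:,k] for i,k in cols],1)
E
python3 - <<'E'
from fk import *
np.set_printoptions(precision=3,suppress=True)
P=np.concatenate([d[1] for d in D])
for cols in ([(0,2),(3,2),(5,2),(7,2),(6,0)],[(0,2),(3,2),(5,2),(7,2),(6,0),(3,0),(5,0)],[(0,2),(3,2),(5,2),(7,2),(6,0),(2,1)],[(0,2),(3,2),(5,2),(7,2),(6,0),(2,1),(3,0),(5,0)]):
    A=np.concatenate([row(d[0],cols) for d in D]); s,res,_,sv=np.linalg.lstsq(A,P,rcond=None); print(cols,s,abs(A@s-P).max(),sv[-1])
E
```

```text
[(0, 2), (3, 2), (5, 2), (7, 2), (6, 0)] [ 0.256  0.513  0.431  0.288 -0.065] 0.06282697296771442 0.1868029208128294
[(0, 2), (3, 2), (5, 2), (7, 2), (6, 0), (3, 0), (5, 0)] [ 0.092  0.563  0.36   0.23   0.015  0.08  -0.083] 0.06233136084824729 0.12553701330102449
[(0, 2), (3, 2), (5, 2), (7, 2), (6, 0), (2, 1)] [ 0.275  0.543  0.469  0.302 -0.001 -0.061] 0.001596338505499742 0.18673548414810037
[(0, 2), (3, 2), (5, 2), (7, 2), (6, 0), (2, 1), (3, 0), (5, 0)] [ 0.288  0.54   0.475  0.308 -0.007 -0.062 -0.007  0.007] 0.0006154964321589129 0.12377412311181878
```

```bash
cat >> fk.py <<'E'
cols=[(0,2),(3,2),(5,2),(7,2),(6,0),(2,1)]; S=[.275,.543,.469,.302,-.001,-.061]
lo=np.array([-2.96,-.34,-1.41,.24,-1.37,.17,-2.96]);hi=np.array([2.96,2.1,1.46,2.44,4.51,1.92,2.96])
M=Ro.from_euler('z',np.pi/2).as_matrix()
def ik(P,Rt,seeds=12):
    rng=np.random.default_rng(0);best=None
    for k in range(seeds):
        q0=rng.uniform(lo+.1,hi-.1)
        if k==0:q0=np.clip(D[0][0],lo,hi)
        def e(q):
            return np.r_[(row(q,cols)@S-P)*10,3*Ro.from_matrix(Rt.T@Rs(q)[7]@M).as_rotvec(),.002*(q-(lo+hi)/2)/(hi-lo)]
        x=least_squares(e,q0,bounds=(lo+.03,hi-.03),max_nfev=200)
        if best is None or x.cost<best[0]: best=(x.cost,x.x)
    q=best[1]; return np.linalg.norm(row(q,cols)@S-P)*1e3, Ro.from_matrix(Rt.T@Rs(q)[7]@M).magnitude(), q
def Rt(yaw,fwd):
    ca,sa,s,c=np.cos(yaw),np.sin(yaw),np.sin(fwd),np.cos(fwd)
    z=np.array([s*ca,s*sa,-c]);y=np.array([sa,-ca,0]);return np.c_[np.cross(y,z),y,z]
E
python3 - <<'E'
from fk import *
np.set_printoptions(precision=2,suppress=True)
yw=np.radians(-6.8)
for t in (10,20,30,40):
    R=Rt(yw,np.radians(t)); print('press',t,*ik(np.array([.567,-.1875,.092])-R[:,2]*.014,R))
for a in (0,10,20,30,45):
    R=Rt(0,np.radians(a)); print('pick',a,*ik(np.array([.56,.19,.0295])+R[:,2]*.003,R))
    R=Rt(yw,np.radians(a-60)); u=np.array([-.4965,.059,.866])
    for h in (0,.075): print('  ins',h,*ik(np.array([.567,-.1875,.092])+u*(.039+h)+R[:,2]*.003,R))
E
```

```text
press 10 3.5627074652786614e-05 1.2687778502591706e-07 [ 0.45  0.49 -0.29  1.96  0.23  0.55 -1.66]
press 20 0.00010683668621656607 5.2417893845829534e-08 [ 0.67  0.49 -0.52  2.06  0.61  0.35 -2.  ]
press 30 2.682863478156438e-05 1.4646064140058327e-07 [ 1.17  0.85 -1.21  2.13  1.63  0.65 -2.76]
press 40 0.00016845562008189016 2.5253496642366435e-07 [-0.02  0.43  0.35  2.38  3.73  0.41  1.07]
pick 0 2.4263268687863135e-05 1.2658481157251083e-07 [-0.23  0.66 -0.26  1.88  0.27  0.64 -2.23]
  ins 0 6.572597668923751 0.03250676486008245 [-0.03  1.    0.39  1.3  -0.11  1.89 -1.29]
  ins 0.075 9.293113613632851 0.043658253747032506 [-0.1   0.88  0.49  1.43 -0.1   1.89 -1.23]
pick 10 0.00022693029812570305 3.5798290253273144e-07 [-0.03  0.69 -0.57  1.96  0.86  0.58 -2.77]
  ins 0 2.1291338977748255e-05 1.1375404834494324e-07 [ 0.11  0.91  0.14  1.33 -0.01  1.77 -1.44]
  ins 0.075 1.9611593567329567e-05 9.921427822245816e-08 [ 0.09  0.78  0.16  1.43 -0.    1.8  -1.42]
pick 20 7.126667650309549e-05 4.951461331315658e-07 [-0.53  0.56  0.01  2.14  0.88  0.21 -2.93]
  ins 0 1.3770219526618662e-05 8.083147596751553e-08 [ 0.14  0.81  0.1   1.43 -0.    1.59 -1.46]
  ins 0.075 1.4334996031088123e-05 7.23073680579787e-08 [ 0.13  0.69  0.11  1.52  0.01  1.64 -1.45]
pick 30 0.00013615924309468128 3.0907387116689663e-07 [-0.01  0.72 -0.68  2.16  1.8   0.67  2.59]
  ins 0 8.493967954499792e-06 4.4667613994039584e-08 [ 0.17  0.72  0.05  1.54  0.02  1.4  -1.48]
  ins 0.075 1.0982537068678758e-05 4.219405290461189e-08 [ 0.17  0.59  0.05  1.61  0.02  1.46 -1.48]
pick 45 3.7323089639176326e-05 1.2397101200731229e-07 [-0.4   0.68 -0.3   2.32  2.28  0.79  1.92]
  ins 0 1.0546785664542019e-05 3.078036777667011e-08 [ 0.24  0.59 -0.05  1.71  0.05  1.11 -1.52]
  ins 0.075 1.2301979756049489e-05 2.62016761605954e-08 [ 0.25  0.46 -0.04  1.76  0.05  1.19 -1.51]
```

```bash
python3 - <<'E'
from fk import *
np.set_printoptions(precision=4,suppress=True)
yw=np.radians(-6.8); R=Rt(yw,np.radians(15)); u=np.array([-.4965,.059,.866]); p=np.array([.565,-.1875,.0965])
rel(p+u*.02-R[:,2]*.014,R); print('axis dir in tool',-R.T@u)
E
```

```text
off [-0.0102 -0.0061 -0.0292] turn [-0.0043 -0.164   0.0005]
axis dir in tool [ 0.2588 -0.0002  0.9659]
```

Request:
carry_out --offset '[[-0.01, -0.006, -0.04], [-0.01, -0.006, -0.04], [-0.01, -0.006, -0.03], [-0.01, -0.006, -0.03], [-0.01, -0.006, -0.03]]' --turn '[[-0.004, -0.05, 0], [-0.004, -0.1, 0], [-0.004, -0.164, 0], [-0.004, -0.164, 0], [-0.004, -0.164, 0]]'

```text
clock: 4.85
tcp_pos: [0.5523, -0.1849, 0.1274]
orientation: [3.094, -0.177, 0.413]
contact_force: [0.3, 0.4, -0.3]
grip_width: 0.0003
```

```bash
python3 - <<'E'
from fk import *
np.set_printoptions(precision=4,suppress=True)
yw=np.radians(-6.8); R=Rt(yw,np.radians(15)); u=np.array([-.4965,.059,.866]); p=np.array([.565,-.1875,.0965])
rel(p+u*.005-R[:,2]*.014,R); print(r.get_obs()['joints'],r.get_obs()['contact_force'])
E
```

```text
off [0.0062 0.0022 0.0287] turn [-0.0004 -0.0023  0.0027]
[-0.3626  0.4688  0.7555  2.1129 -0.7721  0.5312 -0.7432] [ 0.2914  0.3947 -0.3238]
```

Request:
carry_out --offset '[[0.006, 0.002, 0.015], [0.006, 0.002, 0.028], [0.007, 0.002, 0.032], [0.008, 0.002, 0.036], [0.008, 0.002, 0.036]]' --turn '[[0, -0.002, 0.002], [0, -0.002, 0.002], [0, -0.002, 0.002], [0, -0.002, 0.002], [0, -0.002, 0.002]]'

```text
clock: 5.35
tcp_pos: [0.5594, -0.1883, 0.1111]
orientation: [3.095, -0.189, 0.403]
contact_force: [-0.7, -0.1, 0.2]
grip_width: 0.0002
```

Request:
carry_out --offset '[[0.001, -0.001, 0.003], [0.0015, -0.001, 0.006], [0.002, -0.001, 0.008], [0.0025, -0.001, 0.01], [0.003, -0.001, 0.012], [0.003, -0.001, 0.012]]' --turn '[[0, 0, 0], [0, 0, 0], [0, 0, 0], [0, 0, 0], [0, 0, 0], [0, 0, 0]]'

```text
clock: 5.95
tcp_pos: [0.5628, -0.1878, 0.1064]
orientation: [3.095, -0.187, 0.404]
contact_force: [-3.4, 0.8, 4.3]
grip_width: -0.0
```

Request:
carry_out --offset '[[0.0005, 0, 0.002], [0.001, 0, 0.004], [0.0015, 0, 0.006], [0.002, 0, 0.008], [0.0025, 0, 0.01], [0.0025, 0, 0.01]]' --turn '[[0, 0, 0], [0, 0, 0], [0, 0, 0], [0, 0, 0], [0, 0, 0], [0, 0, 0]]'

```text
clock: 6.55
tcp_pos: [0.565, -0.1881, 0.1026]
orientation: [3.097, -0.188, 0.404]
contact_force: [-9.2, 2.3, 18.0]
grip_width: 0.0
```

Request:
carry_out --offset '[[0.0003, 0, 0.001], [0.0005, 0, 0.002], [0.001, 0, 0.004], [0.001, 0, 0.004], [0.001, 0, 0.004]]' --turn '[[0, 0, 0], [0, 0, 0], [0, 0, 0], [0, 0, 0], [0, 0, 0]]'

```text
clock: 7.05
tcp_pos: [0.5654, -0.1883, 0.1019]
orientation: [3.098, -0.189, 0.405]
contact_force: [-18.0, 6.9, 34.1]
grip_width: -0.0004
```

```bash
python3 - <<'E'
from fk import *
np.set_printoptions(precision=4,suppress=True)
rel([.53,-.185,.22],Rt(np.radians(-6.8),np.radians(15)));rel([.53,.19,.22],Rt(0,np.radians(15)))
E
```

```text
off [-0.008   0.001  -0.2465] turn [-0.0023  0.0014 -0.0025]
off [-0.0967 -0.7435 -0.2668] turn [ 0.0181  0.0012 -0.079 ]
```

Request:
carry_out --offset '[[-0.01, 0, -0.03], [-0.01, 0, -0.12], [-0.01, 0, -0.2], [-0.01, 0, -0.25], [-0.03, -0.1, -0.25], [-0.04, -0.2, -0.26], [-0.05, -0.3, -0.26], [-0.07, -0.4, -0.26]]' --turn '[[0, 0, 0], [0, 0, 0], [0, 0, 0], [0, 0, 0], [0, 0, -0.02], [0.01, 0, -0.04], [0.01, 0, -0.06], [0.018, 0, -0.079]]' --hand 0

```text
clock: 7.85
tcp_pos: [0.5242, 0.0181, 0.2173]
orientation: [3.113, 0.005, 0.408]
contact_force: [1.2, -0.8, -0.2]
grip_width: 0.0856
```

```bash
python3 - <<'E'
from fk import *
np.set_printoptions(precision=4,suppress=True)
rel([.53,.19,.22],Rt(0,np.radians(15)))
E
```

```text
off [ 0.0138 -0.3438 -0.0029] turn [0.0012 0.0009 0.0021]
```

Request:
carry_out --offset '[[0, -0.1, 0], [0, -0.2, 0], [0.014, -0.3, 0], [0.014, -0.344, 0], [0.014, -0.344, 0], [0.014, -0.344, 0]]' --turn '[[0, 0, 0], [0, 0, 0], [0, 0, 0], [0, 0, 0], [0, 0, 0], [0, 0, 0]]'

```text
clock: 8.45
tcp_pos: [0.5302, 0.1876, 0.2177]
orientation: [3.111, 0.003, 0.405]
contact_force: [0.1, -0.4, -0.5]
grip_width: 0.0855
```

```bash
python3 - <<'E'
from fk import *
np.set_printoptions(precision=4,suppress=True)
print(r.get_obs()['joints'])
f=grab('wrist','wrist3.png')
for q in ['test_stick','stick_rest','stick_collar']:
    for d in look_for(q,'wrist')[:3]: print(q,round(d['score'],2),w(f,d['xyz']), proj(f,w(f,d['xyz'])))
E
```

```text
[-1.4102  0.3744  1.11    2.0794 -0.3856  0.6757 -1.6623]
test_stick 0.67 [0.5619 0.3259 0.0201] [[141.1468 203.6281]]
test_stick 0.63 [0.3675 0.2091 0.0152] [[257.0328 383.6145]]
test_stick 0.63 [0.4275 0.3785 0.0206] [[ 97.2021 330.2978]]
stick_rest 0.84 [0.5646 0.1866 0.007 ] [[278.1914 200.53  ]]
stick_collar 0.82 [0.5455 0.1949 0.0371] [[269.7498 221.4927]]
stick_collar 0.78 [0.4256 0.3808 0.0213] [[ 94.8947 332.1793]]
stick_collar 0.58 [0.3708 0.2078 0.0218] [[257.9769 384.1905]]
```

View pics/wrist3.png

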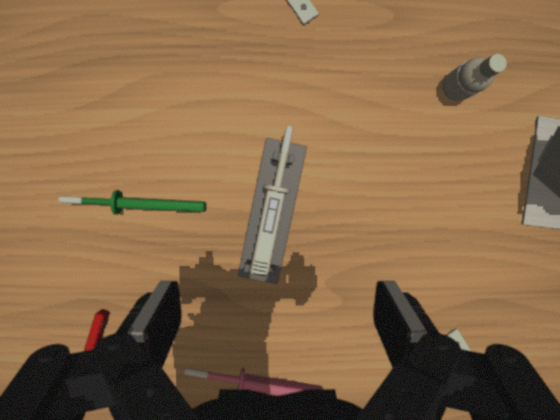

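The wrist view shows the white stick on its rest: tip (290,128), collar (277,188), handle rear (260,276), window at (271,215). It is yawed slightly, and the green stick and bottle are well clear.

```bash
python3 - <<'E'
from fk import *
np.set_printoptions(precision=4,suppress=True)
f=grab('wrist')
t=onz(f,289.8,128,.0295);c=onz(f,277,188.5,.0295);b=onz(f,260,275,.033)
print(t,c,b,np.linalg.norm(t-c),np.linalg.norm(t-b)); d=t-b; yaw=np.arctan2(d[1],d[0]); print(np.degrees(yaw))
x=np.array([np.cos(yaw),np.sin(yaw),0]); o=(t-.109*x+b+.045*x)/2; o[2]=.0295; print('origin',o)
for n in ('scene','side'):
    F=grab(n)
    print(n,proj(F,np.array([o+.109*x,o+.047*x,o-.045*x])))
    q=np.array(proj(F,o)[0]).astype(int); cv2.imwrite('pics/st_%s.png'%n,F['pixels'][q[1]-35:q[1]+35,q[0]-35:q[0]+35,::-1])
R=Rt(yaw,np.radians(15))
for g in (.05,):
  T=o+.006*x; rel(T+R[:,2]*.003-R[:,2]*.06,R); print(ik(T+R[:,2]*.003,R))
a=np.hstack([cv2.resize(cv2.imread('pics/st_%s.png'%n),(400,400),interpolation=cv2.INTER_CUBIC) for n in ('scene','side')]);cv2.imwrite('pics/c5.png',a)
E
```

```text
[0.6358 0.1739 0.0295] [0.5773 0.1864 0.0295] [0.4924 0.2033 0.033 ] 0.05977932618533647 0.14638939480019714
-11.589645044513201
origin [0.5328 0.1951 0.0295]
scene [[324.1835 249.2823]
 [330.5059 229.0547]
 [339.2861 201.041 ]]
side [[226.897  250.4547]
 [243.8585 264.2509]
 [270.5064 285.8308]]
off [-0.0806 -0.021   0.2547] turn [-0.0327  0.0019  0.1302]
(np.float64(2.0044128564683913e-05), 1.2031167657537343e-07, array([ 0.1372,  0.8112, -0.8959,  2.0145,  1.2888,  0.8108,  2.93  ]))
```

View pics/c5.png

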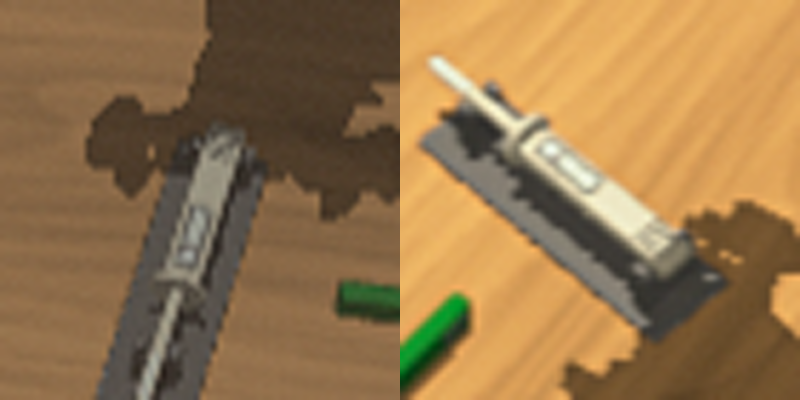

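Request:
carry_out --offset '[[-0.04, -0.01, 0.08], [-0.08, -0.021, 0.16], [-0.08, -0.021, 0.22], [-0.08, -0.021, 0.255], [-0.08, -0.021, 0.255], [-0.08, -0.021, 0.255]]' --turn '[[-0.016, 0, 0.06], [-0.033, 0.002, 0.13], [-0.033, 0.002, 0.13], [-0.033, 0.002, 0.13], [-0.033, 0.002, 0.13], [-0.033, 0.002, 0.13]]'

```text
clock: 9.4
tcp_pos: [0.5247, 0.1971, 0.0848]
orientation: [3.072, -0.311, 0.405]
contact_force: [-0.9, -0.2, 0.7]
grip_width: 0.085
```

```bash
python3 - <<'E'
from fk import *
np.set_printoptions(precision=4,suppress=True)
yaw=np.radians(-11.9);x=np.array([np.cos(yaw),np.sin(yaw),0]); o=np.array([.5318,.1953,.0295]);R=Rt(yaw,np.radians(15))
T=o+.006*x; rel(T+R[:,2]*.003,R); print(r.get_obs()['joints'])
f=grab('wrist','wrist4.png'); print(proj(f,[o+.109*x,o+.047*x,o]))
E
```

```text
off [-0.0031  0.0006  0.1198] turn [-0.0003 -0.0004  0.0041]
[-1.2259  0.5935  0.8503  2.1586 -0.6594  0.4362 -1.7016]
[[279.8094  69.2147]
 [279.1294 175.6565]
 [278.606  254.7419]]
```

View pics/wrist4.png

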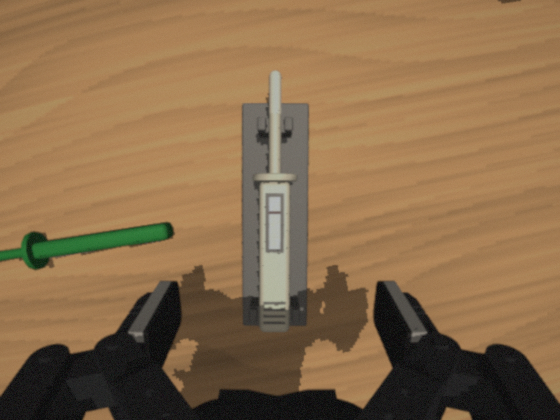

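The stick is straight in the image: tip (275.5,72), collar (275,178). It sits about 4 px left of my prediction, so I'll shift 1.5–2 mm and descend.

Request:
carry_out --offset '[[-0.004, -0.003, 0.04], [-0.004, -0.003, 0.08], [-0.004, -0.003, 0.11], [-0.004, -0.003, 0.12], [-0.004, -0.003, 0.12], [-0.004, -0.003, 0.12]]' --turn '[[0, 0, 0.004], [0, 0, 0.004], [0, 0, 0.004], [0, 0, 0.004], [0, 0, 0.004], [0, 0, 0.004]]'

```text
clock: 10.05
tcp_pos: [0.5385, 0.1967, 0.027]
orientation: [3.073, -0.318, 0.407]
contact_force: [0.2, 0.3, 0.7]
grip_width: 0.0855
```

```bash
python3 - <<'E'
from fk import *
np.set_printoptions(precision=4,suppress=True)
yaw=np.radians(-11.9);x=np.array([np.cos(yaw),np.sin(yaw),0]); o=np.array([.5318,.1953,.0295]);R=Rt(yaw,np.radians(15))
T=o+.006*x; rel(T+R[:,2]*.003,R); print(r.get_obs()['joints'],r.get_obs()['contact_force'])
E
```

```text
off [0.0008 0.0054 0.001 ] turn [-0.0012 -0.0009  0.0007]
[-1.0779  0.6736  0.6753  2.144  -0.7592  0.3234 -1.6252] [0.188  0.2979 0.689 ]
```

Reached. Closing the gripper, then lifting straight up in a second call.

Request:
carry_out --offset '[[0, 0, 0], [0, 0, 0], [0, 0, 0], [0, 0, 0], [0, 0, 0], [0, 0, 0], [0, 0, 0], [0, 0, 0]]' --turn '[[0, 0, 0], [0, 0, 0], [0, 0, 0], [0, 0, 0], [0, 0, 0], [0, 0, 0], [0, 0, 0], [0, 0, 0]]' --hand 1 --force 50

```text
clock: 10.85
tcp_pos: [0.538, 0.1965, 0.0261]
orientation: [3.073, -0.318, 0.405]
contact_force: [-2.6, 0.8, 6.3]
grip_width: 0.0172
```

Request:
carry_out --offset '[[-0.005, 0, -0.02], [-0.01, 0, -0.04], [-0.02, 0, -0.08], [-0.04, 0, -0.16], [-0.06, 0, -0.24], [-0.08, 0, -0.32], [-0.08, 0, -0.32], [-0.08, 0, -0.32]]' --turn '[[0, 0, 0], [0, 0, 0], [0, 0, 0], [0, 0, 0], [0, 0, 0], [0, 0, 0], [0, 0, 0], [0, 0, 0]]'

```text
clock: 11.65
tcp_pos: [0.4587, 0.2144, 0.1706]
orientation: [3.075, -0.314, 0.406]
contact_force: [-0.2, -0.5, -0.8]
grip_width: 0.0171
```

```bash
python3 - <<'E'
from fk import *
np.set_printoptions(precision=4,suppress=True)
o=r.get_obs();print(o['joints'],o['grip_width'])
f=grab('wrist','wrist5.png')
R=Rt(np.radians(-6.8),np.radians(-45))
u=np.array([-.4965,.059,.866]);h=np.array([.568,-.1875,.0887])
# project expected tip/collar with grip at stick x=6mm
Rw=Ro.from_rotvec(o['orientation']).as_matrix(); yaw=np.radians(-11.9)
a=np.radians(15); xt=np.array([np.cos(a),0,np.sin(a)]); # stick x in tool frame
G=np.array([0,0,-.003]);G=G-.006*xt
print(proj(f,[o['tcp_pos']+Rw@(G+s*xt) for s in (.109,.049,.0,-.045)]))
E
```

```text
[-1.6421  0.4551  1.2182  2.2203 -0.4737  0.5924 -1.9044] 0.01712635681314093
[[278.6179  54.2453]
 [278.5796 198.5488]
 [278.5194 311.8742]
 [278.4466 407.753 ]]
```

View pics/wrist5.png

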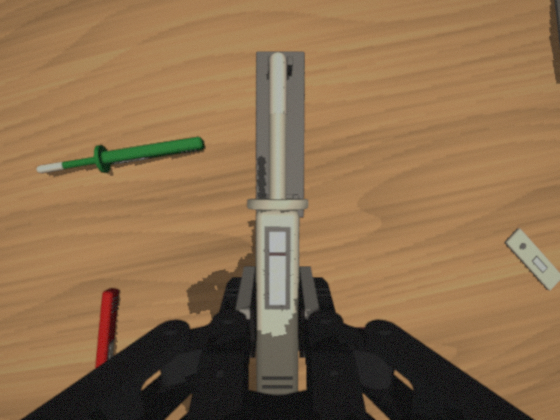

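The stick is held centred, with tip at (278,55) and collar at (277,200), both matching the grasp model within 1–2 px. The window faces up. Next I'll carry it over towards the cap.

```bash
cat >> fk.py <<'E'
a_=np.radians(15); xt=np.array([np.cos(a_),0,np.sin(a_)]); G=np.array([0,0,-.003])-.006*xt
yw=np.radians(-6.8); u=np.array([-.4965,.059,.866])
def tcp_for(pt,s,R): return pt-R@(G+s*xt)
E
python3 - <<'E'
from fk import *
np.set_printoptions(precision=4,suppress=True)
rel([.55,0,.33],Rt(np.radians(-9),np.radians(-15)))
R=Rt(yw,np.radians(-45)); h=np.array([.568,-.188,.0887]); print(tcp_for(h+.05*u,.109,R), R@xt)
E
```

```text
off [ 0.3389  0.3801 -0.2411] turn [-0.0007 -0.3489 -0.0323]
[ 0.4899 -0.1787  0.2191] [ 0.4965 -0.0592 -0.866 ]
```

Request:
carry_out --offset '[[0.04, 0.05, -0.08], [0.09, 0.11, -0.16], [0.14, 0.17, -0.24], [0.2, 0.24, -0.24], [0.27, 0.31, -0.24], [0.34, 0.38, -0.24], [0.34, 0.38, -0.24], [0.34, 0.38, -0.24]]' --turn '[[0, -0.05, 0], [0, -0.1, 0], [0, -0.16, -0.01], [0, -0.22, -0.02], [0, -0.28, -0.03], [0, -0.349, -0.032], [0, -0.349, -0.032], [0, -0.349, -0.032]]'

```text
clock: 12.5
tcp_pos: [0.5525, -0.0092, 0.3286]
orientation: [-3.084, 0.264, 0.409]
contact_force: [-0.3, -0.8, 0.1]
grip_width: 0.0171
```

```bash
python3 - <<'E'
from fk import *
np.set_printoptions(precision=4,suppress=True)
print(r.get_obs()['joints'])
R=Rt(yw,np.radians(-45)); h=np.array([.568,-.188,.0887]); T=tcp_for(h+.06*u,.109,R)
rel(T,R); rel([.52,-.12,.31],Rt(yw,np.radians(-45)))
E
```

```text
[-0.773   0.5326  1.0613  1.6202 -0.4266  1.5349 -1.3776]
off [-0.0204  0.3553  0.2154] turn [-0.0159 -0.3476 -0.0309]
off [-0.0157  0.2293  0.0434] turn [-0.0159 -0.3476 -0.0309]
```

Request:
carry_out --offset '[[-0.01, 0.09, 0], [-0.015, 0.18, 0.02], [-0.015, 0.27, 0.03], [-0.015, 0.35, 0.04], [-0.015, 0.35, 0.04]]' --turn '[[0, 0, 0], [0, 0, 0], [0, -0.04, 0], [0, -0.08, -0.01], [0, -0.1, -0.02]]'

```text
clock: 13.0
tcp_pos: [0.5074, -0.1793, 0.311]
orientation: [-3.03, 0.215, 0.639]
contact_force: [0.1, 0.4, 0.1]
grip_width: 0.017
```

```bash
python3 - <<'E'
from fk import *
np.set_printoptions(precision=4,suppress=True)
print(r.get_obs()['joints'])
R=Rt(yw,np.radians(-45)); h=np.array([.568,-.188,.0887]); T=tcp_for(h+.06*u,.109,R)
rel(T,R); print(T)
E
```

```text
[-0.4394  0.613   1.0202  1.5869 -0.3428  1.6181 -1.0652]
off [0.0263 0.0055 0.1703] turn [-0.014  -0.2462 -0.0104]
[ 0.485  -0.1781  0.2277]
```

```bash
python3 - <<'E'
from fk import *
np.set_printoptions(precision=3,suppress=True)
q0=r.get_obs()['joints']; h=np.array([.568,-.188,.0887])
R0=Rt(yw,np.radians(-45))
for phi in (-60,-40,-20,0,20,40,60):
    R=Ro.from_rotvec(u*np.radians(phi)).as_matrix()@R0
    q=q0
    for d in (.06,.0,):
        P=tcp_for(h+d*u,.109 if d else .049,R)
        e=lambda x:np.r_[(row(x,cols)@S-P)*10,3*Ro.from_matrix(R.T@Rs(x)[7]@M).as_rotvec(),.02*(x-q)]
        s=least_squares(e,q,bounds=(lo,hi)); q=s.x; print(phi,d,q,np.linalg.norm(row(q,cols)@S-P)*1e3,R[:,2])
E
```

```text
-60 0.06 [ 0.19   0.755  0.605  1.682 -0.851  1.92  -1.335] 0.014384184386248146 [-0.188  0.865 -0.466]
-60 0.0 [ 0.211  0.96   0.555  1.549 -0.946  1.866 -1.318] 0.0029708924285619283 [-0.188  0.865 -0.466]
-40 0.06 [ 0.03   0.766  0.696  1.596 -0.643  1.92  -1.245] 0.015428043015696025 [-0.434  0.677 -0.594]
-40 0.0 [ 0.068  0.968  0.644  1.462 -0.744  1.867 -1.242] 0.003144864250854334 [-0.434  0.677 -0.594]
-20 0.06 [-0.211  0.824  0.914  1.572 -0.481  1.901 -1.059] 0.004567608958029646 [-0.613  0.406 -0.678]
-20 0.0 [-0.145  1.019  0.844  1.437 -0.601  1.856 -1.077] 0.0034093723199708024 [-0.613  0.406 -0.678]
0 0.06 [-0.366  0.809  0.936  1.591 -0.268  1.77  -1.001] 0.0023212364391431645 [-0.702  0.084 -0.707]
0 0.0 [-0.285  1.005  0.86   1.457 -0.383  1.725 -1.019] 0.0033888869410033657 [-0.702  0.084 -0.707]
20 0.06 [-0.537  0.793  0.959  1.668 -0.061  1.601 -0.976] 0.0010897383807426649 [-0.691 -0.25  -0.678]
20 0.0 [-0.439  0.992  0.872  1.533 -0.172  1.552 -0.992] 0.003383768226238002 [-0.691 -0.25  -0.678]
40 0.06 [-0.716  0.784  0.985  1.792  0.148  1.403 -0.995] 0.004606768504161664 [-0.581 -0.556 -0.594]
40 0.0 [-0.599  0.987  0.881  1.656  0.039  1.346 -1.013] 0.003464974201764151 [-0.581 -0.556 -0.594]
60 0.06 [-0.895  0.797  1.019  1.952  0.368  1.186 -1.067] 0.008800819939034627 [-0.386 -0.796 -0.466]
60 0.0 [-0.759  1.005  0.896  1.813  0.263  1.123 -1.094] 0.003654844196731616 [-0.386 -0.796 -0.466]
```

Request:
carry_out --offset '[[0.01, 0, 0.02], [0.015, 0, 0.04], [0.026, 0.005, 0.06], [0.026, 0.005, 0.1], [0.026, 0.005, 0.14], [0.026, 0.0055, 0.17], [0.026, 0.0055, 0.17], [0.026, 0.0055, 0.17]]' --turn '[[0, -0.08, 0], [0, -0.16, 0], [-0.014, -0.246, -0.01], [-0.014, -0.246, -0.01], [-0.014, -0.246, -0.01], [-0.014, -0.246, -0.01], [-0.014, -0.246, -0.01], [-0.014, -0.246, -0.01]]'

```text
clock: 13.8
tcp_pos: [0.4889, -0.1709, 0.2295]
orientation: [-2.863, 0.153, 1.177]
contact_force: [-0.4, 0.1, -0.4]
grip_width: 0.0173
```

```bash
python3 - <<'E'
from fk import *
np.set_printoptions(precision=4,suppress=True)
o=r.get_obs();print(o['joints'])
Rw=Ro.from_rotvec(o['orientation']).as_matrix(); print('tip',o['tcp_pos']+Rw@(G+.109*xt),'axis',Rw@xt)
h=np.array([.568,-.188,.0887]);im=[]
for n in ('wrist','side','scene'):
    f=grab(n,n+'6.png'); pr=proj(f,[o['tcp_pos']+Rw@(G+.109*xt),h]); print(n,pr)
    c=pr[1].astype(int); k=45 if n!='wrist' else 90
    c=np.clip(c,k,[560-k,420-k]); im.append(cv2.resize(f['pixels'][c[1]-k:c[1]+k,c[0]-k:c[0]+k,::-1],(400 if k==90 else 400,)*2,interpolation=cv2.INTER_CUBIC)); print(c,k)
cv2.imwrite('pics/c6.png',cv2.resize(np.hstack(im),(800,267)) if 0 else np.vstack([np.hstack(im[:2]),]) )
cv2.imwrite('pics/c6s.png',im[2])
E
```

```text
[-0.3414  0.8599  0.9024  1.5246 -0.2992  1.7784 -1.0145]
tip [ 0.5427 -0.1765  0.1427] axis [ 0.5018 -0.0524 -0.8634]
wrist [[279.0485  50.9196]
 [299.5646 -81.2772]]
[299  90] 90
side [[332.0253 153.5969]
 [324.5117 163.0343]]
[324 163] 45
scene [[186.9268 175.2133]
 [183.1271 196.2708]]
[183 196] 45
```

View pics/c6.png

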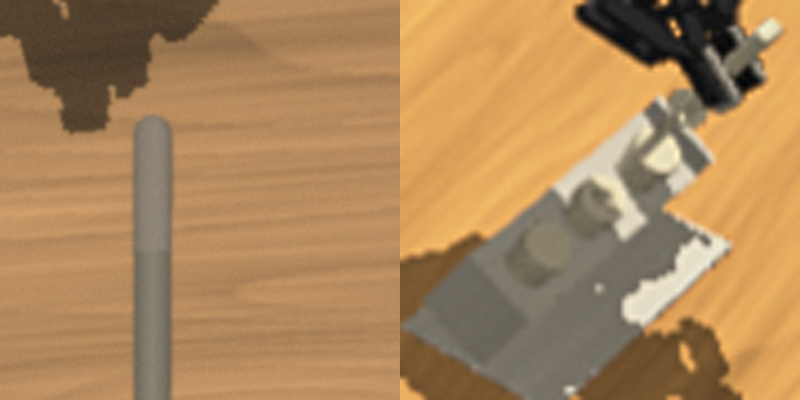

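The left crop shows the tip at wrist pixel (278,52), matching the model. The right crop, from the side camera, shows the stick above the middle cap, which is now as low as its neighbours. The cap itself is outside the wrist view, so I'll triangulate its port from the three earlier views.

```bash
python3 - <<'E'
from fk import *
np.set_printoptions(precision=4,suppress=True)
fs,fd=grab('scene'),grab('side')
a,b=np.array([.5656,-.1869,.09]),np.array([.5641,-.1866,.1]); d=(b-a)/np.linalg.norm(b-a)
def e(X):
    t=(X-a)@d; return np.r_[proj(fs,X)[0]-[182.4,193.5],proj(fd,X)[0]-[325.1,161.1],(X-a-t*d)*1500]
s=least_squares(e,[.565,-.187,.095]); print(s.x,s.fun)
for n,f in (('scene',fs),('side',fd)):
    for q in ('dip_cap',):
        for k in look_for(q,n)[:2]: print(n,k['score'],w(f,k['xyz']))
R=Rt(yw,np.radians(-45));h=np.array([.568,-.188,.0887])
rel(tcp_for(h+.06*u,.109,R),R);rel(tcp_for(h+.02*u,.109,R),R); print('u in tool',R.T@u)
E
```

```text
[ 0.5647 -0.1868  0.0971] [ 0.9923 -0.2598  0.4574  0.2899  0.2389 -0.241   0.0431]
scene 0.44 [ 0.5804 -0.1866  0.0862]
off [-0.002   0.0162  0.0076] turn [ 0.0051 -0.0042  0.0066]
off [0.0752 0.0167 0.0288] turn [ 0.0051 -0.0042  0.0066]
u in tool [-0.9659  0.0002 -0.2588]
```

```bash
echo "h=np.array([.567,-.1874,.0922])" >> fk.py; python3 - <<'E'
from fk import *
np.set_printoptions(precision=4,suppress=True)
R=Rt(yw,np.radians(-45))
for d in (.05,.01): rel(tcp_for(h+d*u,.109,R),R)
E
```

```text
off [0.0109 0.0153 0.0094] turn [ 0.0051 -0.0042  0.0066]
off [0.088  0.0159 0.0306] turn [ 0.0051 -0.0042  0.0066]
```

Request:
carry_out --offset '[[0.011, 0.0155, 0.009], [0.011, 0.0155, 0.009], [0.04, 0.0155, 0.017], [0.07, 0.0155, 0.025], [0.088, 0.0155, 0.03], [0.088, 0.0155, 0.03], [0.088, 0.0155, 0.03]]' --turn '[[0.005, -0.004, 0.006], [0.005, -0.004, 0.006], [0.005, -0.004, 0.006], [0.005, -0.004, 0.006], [0.005, -0.004, 0.006], [0.005, -0.004, 0.006], [0.005, -0.004, 0.006]]'

```text
clock: 14.85
tcp_pos: [0.5086, -0.1804, 0.1874]
orientation: [-2.855, 0.169, 1.186]
contact_force: [-0.3, -0.8, -0.6]
grip_width: 0.0171
```

```bash
python3 - <<'E'
from fk import *
np.set_printoptions(precision=4,suppress=True)
o=r.get_obs();print(o['joints'],o['contact_force'])
Rw=Ro.from_rotvec(o['orientation']).as_matrix(); tip=o['tcp_pos']+Rw@(G+.109*xt); print('tip',tip,'axis',Rw@xt,'in port frame', (tip-h)@u, tip-h-u*((tip-h)@u))
R=Rt(yw,np.radians(-45)); rel(tcp_for(h+.01*u,.109,R),R)
im=[]
for n in ('side','scene'):
    f=grab(n); pr=proj(f,[tip,h]); print(n,pr)
    c=pr[1].astype(int);k=25; g=cv2.resize(f['pixels'][c[1]-k:c[1]+k,c[0]-k:c[0]+k,::-1],(400,400),interpolation=cv2.INTER_CUBIC)
    for X,col in zip(pr,((0,0,255),(255,0,0))):
        m=((X-c+k+.5)*8).astype(int); cv2.circle(g,(int(m[0]),int(m[1])),2,col,-1)
    im.append(g)
cv2.imwrite('pics/c7.png',np.hstack(im))
E
```

```text
[-0.2984  0.9387  0.8734  1.4796 -0.3393  1.7567 -1.0185] [-0.31   -0.8493 -0.6194]
tip [ 0.5617 -0.1866  0.1002] axis [ 0.495  -0.0586 -0.8669] in port frame 0.009608786981218299 [-0.0005  0.0002 -0.0003]
off [-0.0005  0.0002 -0.001 ] turn [0.0003 0.0012 0.0004]
side [[326.5416 160.9728]
 [324.8052 162.3293]]
scene [[183.5634 191.5458]
 [183.2513 195.1422]]
```

View pics/c7.png

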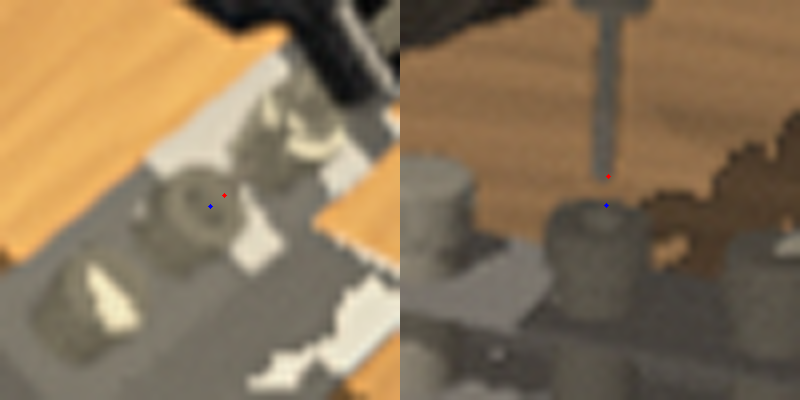

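In the scene crop the stick tip is at (605,180), right above the hole at about (599,212). The remaining lateral offset is about 0.5–1 mm. In the side crop the ring is at (207,200), in agreement. Inserting.

Request:
carry_out --offset '[[0.01, 0.001, 0.002], [0.02, 0.001, 0.004], [0.03, 0.001, 0.007], [0.04, 0.001, 0.0095], [0.05, 0.001, 0.012], [0.05, 0.001, 0.012]]' --turn '[[0, 0, 0], [0, 0, 0], [0, 0, 0], [0, 0, 0], [0, 0, 0], [0, 0, 0]]'

```text
clock: 15.55
tcp_pos: [0.522, -0.1822, 0.1649]
orientation: [-2.855, 0.168, 1.185]
contact_force: [-0.5, 1.1, -0.4]
grip_width: 0.0171
```

```bash
cat > st.py <<'E'
from fk import *
np.set_printoptions(precision=4,suppress=True)
o=r.get_obs();print(o['clock'],o['joints'],o['contact_force'],o['moment'])
Rw=Ro.from_rotvec(o['orientation']).as_matrix()
for s in (.109,.049):
    tip=o['tcp_pos']+Rw@(G+s*xt); print(s,'in port frame', (tip-h)@u, tip-h-u*((tip-h)@u),Rw@xt)
E
python3 st.py
```

```text
15.55 [-0.2804  0.9796  0.8563  1.4484 -0.3615  1.7475 -1.0243] [-0.4946  1.1082 -0.3541] [-0.0636 -0.7748  0.0183]
0.109 in port frame -0.01661981776412812 [-0.0001 -0.     -0.0001] [ 0.4952 -0.058  -0.8669]
0.049 in port frame 0.04337855717476669 [-0.     -0.0001 -0.    ] [ 0.4952 -0.058  -0.8669]
```

Request:
carry_out --offset '[[0.015, 0, 0.004], [0.03, 0, 0.008], [0.045, 0, 0.012], [0.06, 0, 0.016], [0.07, 0, 0.019], [0.076, 0, 0.0205], [0.076, 0, 0.0205]]' --turn '[[0, 0, 0], [0, 0, 0], [0, 0, 0], [0, 0, 0], [0, 0, 0], [0, 0, 0], [0, 0, 0]]'

```text
clock: 16.25
tcp_pos: [0.5414, -0.1846, 0.1312]
orientation: [-2.855, 0.168, 1.185]
contact_force: [0.3, 0.3, -0.4]
grip_width: 0.0169
```

```bash
python3 st.py
```

```text
16.25 [-0.2554  1.0403  0.8331  1.3988 -0.3932  1.736  -1.0358] [ 0.2611  0.2707 -0.4403] [-0.0795 -0.7578  0.0218]
0.109 in port frame -0.055580204247350745 [-0.     -0.0002 -0.    ] [ 0.4954 -0.0584 -0.8667]
0.049 in port frame 0.004418212878272315 [ 0.     -0.0003  0.    ] [ 0.4954 -0.0584 -0.8667]
```

Now the last few mm, slowly, watching the force.

Request:
carry_out --offset '[[0.002, 0, 0.0005], [0.004, 0, 0.001], [0.006, 0, 0.0016], [0.008, 0, 0.002], [0.01, 0, 0.0027], [0.01, 0, 0.0027]]' --turn '[[0, 0, 0], [0, 0, 0], [0, 0, 0], [0, 0, 0], [0, 0, 0], [0, 0, 0]]'

```text
clock: 16.85
tcp_pos: [0.544, -0.1849, 0.127]
orientation: [-2.856, 0.168, 1.184]
contact_force: [0.8, -0.0, -0.7]
grip_width: 0.0169
```

```bash
python3 st.py
```

```text
16.85 [-0.2524  1.0477  0.8304  1.392  -0.3972  1.7347 -1.0375] [ 0.8237 -0.0182 -0.6881] [-0.0126 -0.7791 -0.0469]
0.109 in port frame -0.06047872244572852 [ 0.0001 -0.0002  0.0001] [ 0.4959 -0.0583 -0.8664]
0.049 in port frame -0.0004802760568886038 [ 0.0002 -0.0002  0.0001] [ 0.4959 -0.0583 -0.8664]
```

Request:
carry_out --offset '[[0.002, 0, 0.0005], [0.004, 0, 0.001], [0.006, 0, 0.0016], [0.006, 0, 0.0016]]' --turn '[[0, 0, 0], [0, 0, 0], [0, 0, 0], [0, 0, 0]]'

```text
clock: 17.25
tcp_pos: [0.5451, -0.1851, 0.1252]
orientation: [-2.854, 0.169, 1.186]
contact_force: [-2.2, 0.6, 4.3]
grip_width: 0.0171
```

Request:
carry_out --offset '[[0.001, 0, 0.0003], [0.002, 0, 0.0005], [0.002, 0, 0.0005], [0.002, 0, 0.0005], [0.002, 0, 0.0005], [0.002, 0, 0.0005], [0.002, 0, 0.0005], [0.002, 0, 0.0005]]' --turn '[[0, 0, 0], [0, 0, 0], [0, 0, 0], [0, 0, 0], [0, 0, 0], [0, 0, 0], [0, 0, 0], [0, 0, 0]]'

```text
clock: 18.05
tcp_pos: [0.5451, -0.1852, 0.1251]
orientation: [-2.853, 0.17, 1.188]
contact_force: [-3.7, 1.8, 8.3]
grip_width: 0.0168
```

Request:
carry_out --offset '[[0, 0, 0], [0, 0, 0], [0, 0, 0], [0, 0, 0], [0, 0, 0], [0, 0, 0], [0, 0, 0], [0, 0, 0]]' --turn '[[0, 0, 0], [0, 0, 0], [0, 0, 0], [0, 0, 0], [0, 0, 0], [0, 0, 0], [0, 0, 0], [0, 0, 0]]'

```text
clock: 18.85
tcp_pos: [0.5451, -0.1851, 0.1251]
orientation: [-2.853, 0.17, 1.188]
contact_force: [-4.6, 1.5, 8.6]
grip_width: 0.0165
```

Request:
carry_out --offset '[[0, 0, 0], [0, 0, 0], [0, 0, 0], [0, 0, 0], [0, 0, 0], [0, 0, 0], [0, 0, 0], [0, 0, 0]]' --turn '[[0, 0, 0], [0, 0, 0], [0, 0, 0], [0, 0, 0], [0, 0, 0], [0, 0, 0], [0, 0, 0], [0, 0, 0]]'

```text
clock: 19.65
tcp_pos: [0.5452, -0.1851, 0.1251]
orientation: [-2.853, 0.17, 1.188]
contact_force: [-3.9, 2.3, 9.5]
grip_width: 0.0169
```

```bash
python3 st.py
```

```text
19.65 [-0.2499  1.0529  0.8291  1.3868 -0.3991  1.7374 -1.0388] [-3.9196  2.2624  9.4749] [ 0.4316  1.0594 -0.1488]
0.109 in port frame -0.06275818137878227 [-0.     -0.0003 -0.    ] [ 0.4935 -0.0587 -0.8678]
0.049 in port frame -0.0027600671449392205 [ 0.0001 -0.0003  0.0001] [ 0.4935 -0.0587 -0.8678]
```

Request:
carry_out --offset '[[0, 0, 0], [0, 0, 0], [0, 0, 0], [0, 0, 0], [0, 0, 0], [0, 0, 0], [0, 0, 0], [0, 0, 0]]' --turn '[[0, 0, 0], [0, 0, 0], [0, 0, 0], [0, 0, 0], [0, 0, 0], [0, 0, 0], [0, 0, 0], [0, 0, 0]]'

```text
clock: 20.45
tcp_pos: [0.5451, -0.1852, 0.1251]
orientation: [-2.853, 0.17, 1.188]
contact_force: [-2.7, 0.8, 9.5]
grip_width: 0.0173
```

Request:
carry_out --offset '[[-0.01, 0, -0.0027], [-0.03, 0, -0.008], [-0.05, 0, -0.0134], [-0.07, 0, -0.0188], [-0.09, 0, -0.0241], [-0.11, 0, -0.0295], [-0.13, 0, -0.0348], [-0.13, 0, -0.0348]]' --turn '[[0, 0, 0], [0, 0, 0], [0, 0, 0], [0, 0, 0], [0, 0, 0], [0, 0, 0], [0, 0, 0], [0, 0, 0]]'

```text
clock: 21.25
tcp_pos: [0.5124, -0.1815, 0.1834]
orientation: [-2.857, 0.17, 1.182]
contact_force: [-0.8, 0.5, -0.4]
grip_width: 0.017
```

```bash
python3 st.py
```

```text
21.25 [-0.2933  0.9467  0.8706  1.4709 -0.3448  1.7551 -1.0196] [-0.7978  0.5125 -0.4482] [-0.0997 -0.7939  0.0191]
0.109 in port frame 0.00423005897594901 [ 0.0009 -0.0007  0.0005] [ 0.4973 -0.0592 -0.8656]
0.049 in port frame 0.06422851146480907 [ 0.0008 -0.0007  0.0005] [ 0.4973 -0.0592 -0.8656]
```

Request:
carry_out --offset '[[-0.03, 0, -0.008], [-0.06, 0, -0.016], [-0.1, 0, -0.0268], [-0.12, 0, -0.032], [-0.12, 0, -0.032]]' --turn '[[0, 0, 0], [0, 0, 0], [0, 0, 0], [0, 0, 0], [0, 0, 0]]'

```text
clock: 21.75
tcp_pos: [0.4815, -0.1779, 0.2373]
orientation: [-2.857, 0.17, 1.181]
contact_force: [0.1, 0.1, 0.1]
grip_width: 0.0169
```

```bash
python3 st.py; python3 -c "
from fk import *
rel([.51,-.10,.215],Rt(yw,np.radians(15)))"
```

```text
21.75 [-0.3351  0.8492  0.9123  1.5319 -0.2893  1.7851 -1.0091] [0.1373 0.1415 0.0635] [-0.1645 -0.7779 -0.0067]
0.109 in port frame 0.06645040273086646 [ 0.0009 -0.0008  0.0006] [ 0.4979 -0.0592 -0.8652]
0.049 in port frame 0.12644879917183202 [ 0.0008 -0.0008  0.0005] [ 0.4979 -0.0592 -0.8652]
off [ 0.0585 -0.1615  0.0048] turn [-3.00e-04  6.97e-01 -1.00e-04]
```

Request:
carry_out --offset '[[0.01, -0.03, 0], [0.02, -0.06, 0], [0.03, -0.09, 0], [0.04, -0.12, 0], [0.05, -0.15, 0.005], [0.058, -0.16, 0.005], [0.058, -0.16, 0.005], [0.058, -0.16, 0.005]]' --turn '[[0, 0.09, 0], [0, 0.18, 0], [0, 0.27, 0], [0, 0.36, 0], [0, 0.45, 0], [0, 0.54, 0], [0, 0.63, 0], [0, 0.697, 0]]'

```text
clock: 22.55
tcp_pos: [0.509, -0.0999, 0.2129]
orientation: [3.095, -0.183, 0.409]
contact_force: [-0.2, -0.4, 0.6]
grip_width: 0.0171
```

Request:
carry_out --offset '[[0, 0, 0], [0, 0, 0], [0, 0, 0], [0, 0, 0], [0, 0, 0], [0, 0, 0]]' --turn '[[0, 0, 0], [0, 0, 0], [0, 0, 0], [0, 0, 0], [0, 0, 0], [0, 0, 0]]'

```text
clock: 23.15
tcp_pos: [0.5102, -0.1008, 0.2134]
orientation: [3.094, -0.183, 0.403]
contact_force: [0.3, -0.1, -0.2]
grip_width: 0.0169
```

```bash
python3 st.py; python3 - <<'E'
from fk import *
o=r.get_obs(); f=grab('wrist','wrist9.png'); Rw=Ro.from_rotvec(o['orientation']).as_matrix()
print(o['tcp_pos'],proj(f,[o['tcp_pos']+Rw@(G+s*xt) for s in (.109,.049)]), np.abs(o['qvel']).max(), o['grip_width'])
# stem: bright pixels near column 278
g=f['pixels'].astype(int); m=(g.max(2)-g.min(2)<40)&(g.min(2)>110); print([ (v,np.where(m[v,230:330])[0].min()+230,np.where(m[v,230:330])[0].max()+230) for v in range(40,290,12) if m[v,230:330].any()])
E
```

```text
23.15 [-0.9168  0.2564  1.1593  2.1846 -0.4398  0.6332 -1.1614] [ 0.3006 -0.1021 -0.2336] [0.0837 0.327  0.0353]
0.109 in port frame 0.08944298736358228 [0.0891 0.0693 0.0464] [ 0.993  -0.1183 -0.0028]
0.049 in port frame 0.1195859293176183 [0.0445 0.0746 0.0204] [ 0.993  -0.1183 -0.0028]
[ 0.51016502 -0.10076056  0.21340385] [[278.98645439  54.35301371]
 [278.93722688 198.67061264]] 0.006775110861332898 0.01686227634610533
[(52, np.int64(277), np.int64(277)), (64, np.int64(270), np.int64(285)), (76, np.int64(270), np.int64(285)), (88, np.int64(270), np.int64(285)), (100, np.int64(257), np.int64(329)), (112, np.int64(255), np.int64(329)), (124, np.int64(251), np.int64(329)), (136, np.int64(251), np.int64(329)), (148, np.int64(252), np.int64(329)), (160, np.int64(252), np.int64(329)), (172, np.int64(253), np.int64(329)), (184, np.int64(253), np.int64(284)), (196, np.int64(259), np.int64(329)), (208, np.int64(255), np.int64(300)), (220, np.int64(258), np.int64(297)), (232, np.int64(257), np.int64(297)), (244, np.int64(258), np.int64(297)), (256, np.int64(258), np.int64(297)), (268, np.int64(258), np.int64(297)), (280, np.int64(258), np.int64(297))]
```

```bash
python3 -c "
from bench import r
print(r.hand_in())"
```

```text
the job is handed in; nothing more can be done
None
```

The job is handed in at about 23 s of the 69 s allowed. I got no verdict back, so the results below are my own checks.

- **Cap press:** I pressed the dip cap down the tube's axis with closed fingers. It moved about 5 mm, then stopped with about 39 N on it. My first try used a 30° tool tilt and ran into joint limits before touching the cap, so I pressed at 15° instead.
- **Dip:** I took the white stick by its handle and lowered its tip through the hole without any side force. The collar came to rest on the cap at about 10 N. I held it there for about 3 s, then drew it straight out along the axis.
- **Final state:** The stick is gripped (fingers 17 mm apart) and at rest, level to within about 0.2° by the arm pose. The window faces up, as in the view after the pick, and the tip was at its expected place in the last wrist image. Its middle is about 21 cm above the table.

**Open points:**
- **Cap height:** My estimates of the pressed cap's top disagreed by about 4 mm (88.7 mm from the press, 92.6 mm from the cameras). The collar touched down at about 90 mm, in between.
- **Not rechecked:** I did not re-measure the cap after drawing the stick out. I also did not re-measure the cassettes and bottle, but the arm's path stayed clear of them.

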